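# Find the parts-bin lid that rocks and press it home

## Robot

A 6-joint arm with a two-finger parallel gripper is mounted at the origin on the work surface. World frame = base frame: x ahead of the robot, y to its left, z up, the work surface at z = 0. Lengths are in m, angles in rad, forces in N, time in s.
With the tool pointing down it reaches from about 0.375 to 0.9 m from the base axis. Payload 3.1 kg.
Tool frame: the origin (TCP) lies on the mounting face of the last link; the fingertips stand 182 mm ahead of it and the grasp point (between the pads) lies 164 mm ahead of it; z points along the fingers, y is the direction in which the jaws open and shut (so a half turn about z gives the same grasp; the last joint's range is limited). The gripper opens to 87 mm and grips with 3 to 60 N. Pads are 19 mm wide; open, the fingers measure 117 mm over their backs; the gripper's body (75 mm by 190 mm) begins 51 mm behind the grasp point.
Start: joints at [1.127, 0.527, 1.433, -0, 1.181, -0.178], TCP at [0.164, 0.603, 0.405] pointing down, gripper open.
Joint ranges: [-3.08, 3.08], [-0.75, 2.2], [0.22, 2.44], [-1.43, 4.57], [0, 2.65], [-2.85, 2.85]. Speed limits (rad/s): [2.79, 2.79, 3.14, 3.14, 3.14, 3.14].

## Interface

Orientations are given as a unit quaternion [x, y, z, w].
In Python, from rig import robot, camera, camera_model gives the robot as it stands.
- The arm moves only by the tool drive_tool, never from a script. Its argument "plan" is a list that holds one entry, the list of rows, each a list of 6 numbers: the shift along the world's x, y, z in units of 2.5 cm (1.0 is 2.5 cm), then the turn, a rotation vector about the world's x, y, z in units of 6 degrees (1.0 is 6 degrees). A call has 1 to 8 rows; each row shifts and turns the commanded pose from where the row before left it; what a row does not reach is not made up. A row lasts 1/8 s, in which the tool goes at most 62.5 mm and 10.7 degrees, less where a joint would pass 70% of its speed; a pose out of reach is approached as far as the arm can. A call with a number of a shift or a turn outside -1 to 1 is refused whole. A call with a gripper value outside its range is refused whole. "grip" is the closure, from 0 (fully open) to 1 (shut), set as the call begins (left out, the last holds). The fingers move at their own pace and stop on an object; "force" is the grip in N (left out, the last holds). Time passes only in rows, so rows that do not move let the fingers close. It gives the time, the measured TCP pose, the force and the opening at its end, in the units of the state.
- robot.get_obs(): the state, without advancing time (a new reading comes with each control period).
- camera(name): name is "scene" or "top" or "wrist"; returns the picture (400x640x3 uint8, red, green, blue); there is no depth.
- camera_model(name): a dict with "K" (3x3 intrinsics, pixels), "k1" (the pictures are not rectified: a ray, as slopes to the right and down, at radius r is drawn at 1 + k1 r^2 times it, then the intrinsics apply), "world_to_cam" (4x4, takes a point from world to camera coordinates); the wrist camera has in their place "tool_from_camera" (4x4, takes a point from camera to tool coordinates, whose origin is the TCP and whose axes are the flange's). Camera axes: x right, y up, looking along -z (the intrinsics and any distortion apply to the point x, -y, -z); pixel columns grow to the right and rows downward; lengths in m; the calibration is good to about 2 mm. A picture is of the moment at which its call begins: read the wrist's pose just before it. camera_model takes no time and is no camera call.
- robot.hand_in(): hands the job in, once; it reports no verdict.
The state is a dict: "time": time; "q": joint angles; "joint_velocities": joint speeds; "joint_torque": joint torques, N m; "position": TCP position; "tool_rot": TCP orientation; "ft_force": force on the tool from outside, world axes, zero at the start; "moment": the same for the moment, N m; "grip_width": finger opening in m.
Only numpy, scipy, OpenCV 4.12 (cv2) and the standard library are available. Lean on these libraries where they do the work, as an engineer would, in place of code of your own. Each camera call takes 0.05 s, during which the arm holds its last target.

## Task

Four lidded parts bins stand on the bench and one lid is not pushed on properly, though it looks like the rest: try the lids by pressing lightly on their ends with the fingertips until you find the one that rocks, then press that lid down until it is fully home and level. Finish while still holding it down: the program ends with the fingertips pressing on that lid. Do not grip or lift any lid, and leave the fittings and the jar around the bins where they are.

Things in the scene. Friction and masses are not known exactly. Their poses are not given: they have to be found in the camera images.
- lid_a: Lid A: one of four identical grey push-on lids, 128 (x) x 94 (y) mm, skirt 22 mm, on fixed blue bins of mixed place, depth in the foam mat and yaw: its height (86 to 92 mm) does not tell if it is home. Origin: centre of the flat top; x along the long side, z up. Two flat dark round marks at x = +-42 mm, y = 0: where to press to try it.
- press_a (a joint): How far lid A has gone straight down since the start, m (0 at the start for every lid; negative: pulled up). A lid that is home cannot go down. The loose one rubs on its seal: about 7 N moves it, it goes down 6 mm to a firm stop and stays where it is left.
- rock_a (a joint): Rocking angle of lid A about its y axis, rad; 0 (level) at the start for every lid, positive: +x end down. A lid that is home hardly moves (under 0.01). The loose one dips up to 0.1 rad (4 mm at a mark) under 1.5 N on a mark, the other end rises, and it springs back when let go.
- lid_b: Lid B: one of four identical grey push-on lids, 128 (x) x 94 (y) mm, skirt 22 mm, on fixed blue bins of mixed place, depth in the foam mat and yaw: its height (86 to 92 mm) does not tell if it is home. Origin: centre of the flat top; x along the long side, z up. Two flat dark round marks at x = +-42 mm, y = 0: where to press to try it.
- press_b (a joint): How far lid B has gone straight down since the start, m (0 at the start for every lid; negative: pulled up). A lid that is home cannot go down. The loose one rubs on its seal: about 7 N moves it, it goes down 6 mm to a firm stop and stays where it is left.
- rock_b (a joint): Rocking angle of lid B about its y axis, rad; 0 (level) at the start for every lid, positive: +x end down. A lid that is home hardly moves (under 0.01). The loose one dips up to 0.1 rad (4 mm at a mark) under 1.5 N on a mark, the other end rises, and it springs back when let go.
- lid_c: Lid C: one of four identical grey push-on lids, 128 (x) x 94 (y) mm, skirt 22 mm, on fixed blue bins of mixed place, depth in the foam mat and yaw: its height (86 to 92 mm) does not tell if it is home. Origin: centre of the flat top; x along the long side, z up. Two flat dark round marks at x = +-42 mm, y = 0: where to press to try it.
- press_c (a joint): How far lid C has gone straight down since the start, m (0 at the start for every lid; negative: pulled up). A lid that is home cannot go down. The loose one rubs on its seal: about 7 N moves it, it goes down 6 mm to a firm stop and stays where it is left.
- rock_c (a joint): Rocking angle of lid C about its y axis, rad; 0 (level) at the start for every lid, positive: +x end down. A lid that is home hardly moves (under 0.01). The loose one dips up to 0.1 rad (4 mm at a mark) under 1.5 N on a mark, the other end rises, and it springs back when let go.
- lid_d: Lid D: one of four identical grey push-on lids, 128 (x) x 94 (y) mm, skirt 22 mm, on fixed blue bins of mixed place, depth in the foam mat and yaw: its height (86 to 92 mm) does not tell if it is home. Origin: centre of the flat top; x along the long side, z up. Two flat dark round marks at x = +-42 mm, y = 0: where to press to try it.
- press_d (a joint): How far lid D has gone straight down since the start, m (0 at the start for every lid; negative: pulled up). A lid that is home cannot go down. The loose one rubs on its seal: about 7 N moves it, it goes down 6 mm to a firm stop and stays where it is left.
- rock_d (a joint): Rocking angle of lid D about its y axis, rad; 0 (level) at the start for every lid, positive: +x end down. A lid that is home hardly moves (under 0.01). The loose one dips up to 0.1 rad (4 mm at a mark) under 1.5 N on a mark, the other end rises, and it springs back when let go.
- coupling: Bystander: loose steel hose coupling standing upright, 35 mm wide, 44 mm tall. Origin: centre of its underside.
- brass_nipple: Bystander: loose brass fitting standing on its hexagon, 31 mm wide, 36 mm tall. Origin: centre of its underside.
- jar: Bystander: small closed jar, 44 mm across, 55 mm tall. Origin: centre of its underside.

How it is judged:
On the way:
1. the loose lid has been rocked by pressing it off its centre (more than 0.04 rad) ((value of joint any of rock_a, rock_b, rock_c, rock_d above 0.04 rad or value of joint any of rock_a, rock_b, rock_c, rock_d below -0.04 rad)), for 0.05 s.
At the end, for the whole second after the job is handed in: The lid that rocked has gone down at least 5 of its 6 mm, is level within 0.02 rad, and the fingers press on it with more than 1 N through the last second (((value of joint press_a above 0.005 m and value of joint rock_a between -0.02 and 0.02 rad and contact force between the fingers and lid_a above 1 N) or (value of joint press_b above 0.005 m and value of joint rock_b between -0.02 and 0.02 rad and contact force between the fingers and lid_b above 1 N) or (value of joint press_c above 0.005 m and value of joint rock_c between -0.02 and 0.02 rad and contact force between the fingers and lid_c above 1 N) or (value of joint press_d above 0.005 m and value of joint rock_d between -0.02 and 0.02 rad and contact force between the fingers and lid_d above 1 N))); the arm keeps its last pose, push and grip.
It fails at once if a lid is pulled up by more than 3 mm (value of joint any of press_a, press_b, press_c, press_d below -0.003 m).
It fails at once if a fitting or the jar is moved more than 20 mm or tipped over (distance of any of coupling, brass_nipple, jar from where it was at the start of the episode above 0.02 m or angle between any of coupling, brass_nipple, jar's own z axis and vertical above 0.5 rad).
It also fails if it takes over 58 s, if anything falls off the work surface, if the arm or the gripper's body presses on something with over 40 N, if the wrist force passes 120 N, or if a joint passes its speed limit or range.

## Working session

There is one attempt and no reset: what is moved stays moved. The work goes in short steps, Python scripts to look and compute and a tool call to move; the robot and the scene stay as the last step left them, time stands still between calls to the robot, and variables do not carry over. Pictures are saved under pics/ and viewed, and the job is handed in when it is done.

Besides the shell and the picture viewer there is one more tool, called after "Request:" as name(argument=value, ...) on one line, values as JSON. drive_tool: Moves the arm, as the interface text tells. Shifts and turns lie within -1 to 1; 1 stands for 2.5 cm of shift or 6 degrees of turn. Its arguments: {"type":"object","properties":{"plan":{"type":"array","items":{"type":"array","items":{"type":"array","items":{"type":"number","minimum":-1,"maximum":1}}}},"grip":{"type":"number"},"force":{"type":"number"}},"required":["plan"]}

```bash
mkdir -p pics
python3 - <<'E'
from rig import robot,camera,camera_model
import cv2
o=robot.get_obs();print(o)
for n in ["top","scene"]:
    cv2.imwrite(f"pics/{n}0.png",camera(n)[:,:,::-1]);m=camera_model(n);print(n,m)
print(camera_model("wrist"))
E
```

```text
{'time': 0.0, 'q': array([ 1.12654716e+00,  5.28463447e-01,  1.43389635e+00,  2.57150794e-05,
        1.18140218e+00, -1.78507201e-01]), 'joint_velocities': array([ 0.00104995, -0.00045204,  0.00043187, -0.00127288,  0.00148778,
        0.00165398]), 'joint_torque': array([-3.19751489e-04, -4.40042675e+01, -1.76589632e+01,  6.32145884e-02,
        5.85199194e-02, -1.77932811e-04]), 'position': array([0.16396417, 0.60275412, 0.40377478]), 'tool_rot': array([ 1.32485132e-01,  9.91184399e-01, -1.02885893e-03, -3.43626304e-04]), 'ft_force': array([-0.5175799 ,  0.40272009, -0.25345631]), 'moment': array([-0.00641347, -0.02696575,  0.02981624]), 'grip_width': 0.08713334886081088}
top {'K': array([[391.63081601,   0.        , 325.92514651],
       [  0.        , 391.63081601, 195.1441354 ],
       [  0.        ,   0.        ,   1.        ]]), 'k1': -0.023005915680937867, 'world_to_cam': array([[-0.2172422 , -0.97611512, -0.00225741,  0.10150046],
       [ 0.95461124, -0.21293799,  0.20826618, -0.5479088 ],
       [-0.20377245,  0.04308926,  0.97806958, -0.67811473],
       [ 0.        ,  0
[... 444 characters left out ...]
,  2.49839653e-01,  7.77693238e-01,
        -1.24011284e+00],
       [ 0.00000000e+00,  0.00000000e+00,  0.00000000e+00,
         1.00000000e+00]])}
{'K': array([[306.4610426 ,   0.        , 316.70172935],
       [  0.        , 306.4610426 , 200.69630557],
       [  0.        ,   0.        ,   1.        ]]), 'k1': -0.023081526640884763, 'tool_from_camera': array([[ 1.34547416e-03,  9.59460461e-01,  2.81840050e-01,
         7.67993777e-02],
       [ 9.99998840e-01, -1.49200593e-03,  3.05308245e-04,
         1.84988381e-03],
       [ 7.13438215e-04,  2.81839313e-01, -9.59461356e-01,
         1.96051550e-02],
       [ 0.00000000e+00,  0.00000000e+00,  0.00000000e+00,
         1.00000000e+00]])}
```

View pics/top0.png

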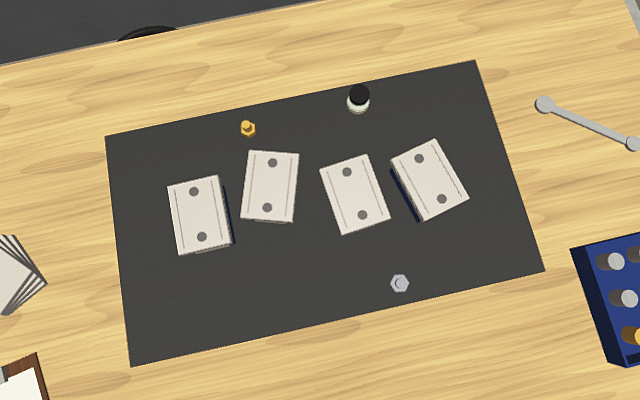

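View pics/scene0.png

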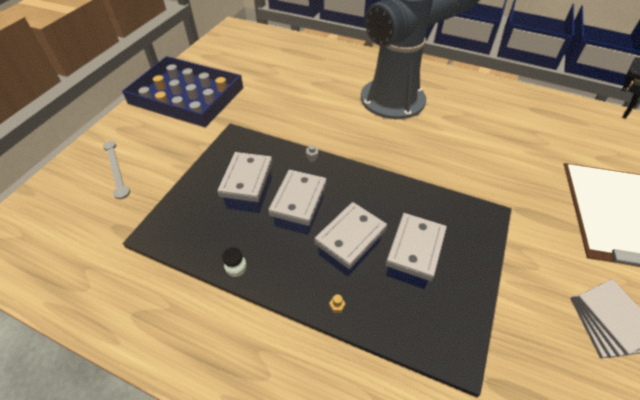

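```bash
cat > h.py <<'E'
import numpy as np,cv2
from rig import robot,camera,camera_model
from scipy.spatial.transform import Rotation as R
def ray(m,u,v):
    K=m["K"];p=np.array([(u-K[0,2])/K[0,0],(v-K[1,2])/K[1,1]]);q=p.copy()
    for _ in range(20): q=p/(1+m["k1"]*(q@q))
    T=m["world_to_cam"];d=T[:3,:3].T@np.array([q[0],-q[1],-1]);return -T[:3,:3].T@T[:3,3],d
def onz(m,u,v,z):
    c,d=ray(m,u,v);return c+d*(z-c[2])/d[2]
def tri(ms,uvs):
    A=np.zeros((3,3));b=np.zeros(3)
    for m,(u,v) in zip(ms,uvs):
        c,d=ray(m,u,v);d/=np.linalg.norm(d);P=np.eye(3)-np.outer(d,d);A+=P;b+=P@c
    return np.linalg.solve(A,b)
def centroid(g,u,v,r):
    y,x=np.mgrid[v-r:v+r+1,u-r:u+r+1];p=g[v-r:v+r+1,u-r:u+r+1].astype(float)
    w=np.clip(np.percentile(p,70)-20-p,0,None);return (w*x).sum()/w.sum(),(w*y).sum()/w.sum()
E
python3 - <<'E'
from h import *
mt,ms=camera_model("top"),camera_model("scene")
gt=cv2.imread("pics/top0.png",0);gs=cv2.imread("pics/scene0.png",0)
T=[((194,220),(202,237)),((272,163),(267,208)),((347,172),(362,215)),((419,159),(442,199))]
T[0]=((194,220),(202,237))
S=[((422,231),(412,259)),((365,218),(339,243)),((305,180),(292,207)),((251,160),(239,185))]
for i in range(4):
    a=centroid(gt,*T[i][0],8);b=centroid(gt,*T[i][1],8)
    A=onz(mt,*a,.089);B=onz(mt,*b,.089)
    print(i,a,b,A.round(4),B.round(4),np.linalg.norm(A-B),"mid",((A+B)/2).round(4),"yaw",np.degrees(np.arctan2(*(A-B)[1::-1])))
    ss=[centroid(gs,*s,6) for s in S[i]]
    print("   ",[onz(ms,*s,.089).round(4) for s in ss])
for n,u,v in [("cpl",400,283),("br",248,129),("jar",359,92)]: print(n,onz(mt,u,v,.04).round(3))
o=robot.get_obs();print(R.from_quat(o["tool_rot"]).as_matrix().round(3))
E
```

```text
0 (np.float64(nan), np.float64(nan)) (np.float64(201.35525921486365), np.float64(236.27719508540605)) [nan nan nan] [0.5258 0.2119 0.089 ] nan mid [nan nan nan] yaw nan
    [array([0.5277, 0.2112, 0.089 ]), array([0.6106, 0.2123, 0.089 ])]
1 (np.float64(272.1059351276743), np.float64(162.31280193236714)) (np.float64(266.80622781542434), np.float64(207.06324620845433)) [0.6319 0.0642 0.089 ] [0.5521 0.0892 0.089 ] 0.08357995725885481 mid [0.592  0.0767 0.089 ] yaw -17.410961437056375
    [array([0.5534, 0.0902, 0.089 ]), array([0.6356, 0.0643, 0.089 ])]
2 (np.float64(346.4553794829024), np.float64(171.47256046705587)) (np.float64(361.987087283426), np.float64(214.43886891140895)) [ 0.5853 -0.0648  0.089 ] [ 0.5021 -0.0737  0.089 ] 0.08358743205228963 mid [ 0.5437 -0.0692  0.089 ] yaw 6.13038889629191
    [array([ 0.5043, -0.0734,  0.089 ]), array([ 0.5889, -0.0648,  0.089 ])]
3 (np.float64(418.65512218805634), np.float64(158.0213626800453)) (np.float64(441.3896368190357), np.float64(198.33813400125234)) [ 0.5813 -0.2001  0.089 ] [ 0.4995 -0.2199  0.089 ] 0.08424111316014347 mid [ 0.5404 -0.21    0.089 ] yaw 13.646660338981324
    [array([ 0.4959, -0.2211,  0.089 ]), array([ 0.5807, -0.2014,  0.089 ])]
cpl [ 0.37  -0.118  0.04 ]
br [0.727 0.102 0.04 ]
jar [ 0.756 -0.134  0.04 ]
[[-0.965  0.263 -0.001]
 [ 0.263  0.965 -0.002]
 [ 0.    -0.002 -1.   ]]h.py:17: RuntimeWarning: invalid value encountered in scalar divide
  w=np.clip(np.percentile(p,70)-20-p,0,None);return (w*x).sum()/w.sum(),(w*y).sum()/w.sum()
```

Request:
drive_tool(plan=[[[0.99,-0.87,0,0,0,-0.83],[0.99,-0.87,0,0,0,-0.83],[0.99,-0.87,0,0,0,-0.83],[0.99,-0.87,0,0,0,-0.83],[0.99,-0.87,0,0,0,-0.83],[0.99,-0.87,0,0,0,-0.83],[0.99,-0.87,0,0,0,-0.83],[0.99,-0.87,0,0,0,-0.83]]], grip=1, force=20)

```text
time: 1.1
position: [0.3628, 0.4282, 0.4043]
tool_rot: [0.464, 0.886, -0.0, -0.0]
ft_force: [0.3, -0.0, -0.7]
grip_width: 0.0153
```

Request:
drive_tool(plan=[[[0.99,-0.87,0,0,0,-0.83],[0.99,-0.87,0,0,0,-0.83],[0.99,-0.87,0,0,0,-0.83],[0.99,-0.87,0,0,0,-0.83],[0.99,-0.87,0,0,0,-0.83],[0.99,-0.87,0,0,0,-0.83],[0.99,-0.87,0,0,0,-0.83],[0,0,0,0,0,0]]])

```text
time: 2.1
position: [0.537, 0.2752, 0.4042]
tool_rot: [0.708, 0.706, -0.0, 0.0]
ft_force: [0.8, 0.0, 0.3]
grip_width: 0.0001
```

Request:
drive_tool(plan=[[[0.72,-0.63,-0.75,0,0,0],[0.72,-0.63,-0.75,0,0,0],[0.72,-0.63,-0.75,0,0,0],[0.72,-0.63,-0.75,0,0,0],[0,0,-0.75,0,0,0],[0,0,-0.75,0,0,0],[0,0,0,0,0,0],[0,0,0,0,0,0]]])

```text
time: 3.1
position: [0.6072, 0.2145, 0.2926]
tool_rot: [0.706, 0.708, 0.0, 0.0]
ft_force: [0.2, 0.3, 0.7]
grip_width: 0.0008
```

Run:
```python
from h import *
o=robot.get_obs();print(o["ft_force"],o["moment"],o["position"],o["q"])
cv2.imwrite("pics/w1.png",camera("wrist")[:,:,::-1])
```

```text
[0.22825258 0.28552285 0.66313673] [-0.12653209  0.01031107 -0.0285565 ] [0.60716437 0.21448145 0.29264823] [1.66306617e-01 6.86436157e-01 1.47579849e+00 1.13357867e-04
 9.78718281e-01 1.63987811e-01]
```

View pics/w1.png

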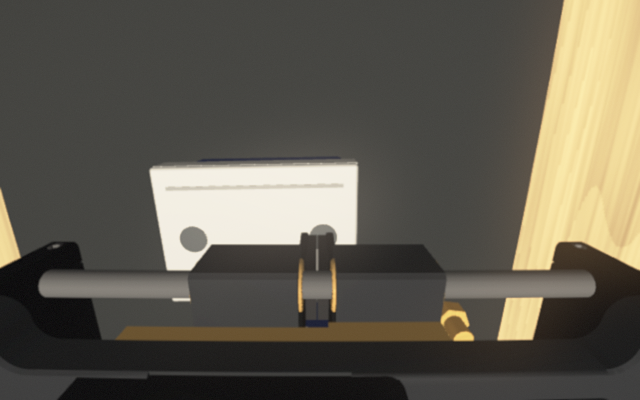

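The wrist view shows the fingertips (317,240) just above the right-hand mark (323,232) of the first lid. I'll come down slowly.

Request:
drive_tool(plan=[[[0,0,-0.2,0,0,0],[0,0,-0.2,0,0,0],[0,0,-0.2,0,0,0],[0,0,0,0,0,0],[0,0,0,0,0,0]]])

```text
time: 3.78
position: [0.6075, 0.2138, 0.2772]
tool_rot: [0.707, 0.708, -0.0, -0.0]
ft_force: [0.6, -0.3, -0.1]
grip_width: 0.0007
```

Request:
drive_tool(plan=[[[0,0,-0.06,0,0,0],[0,0,0,0,0,0]]])

```text
time: 4.03
position: [0.6074, 0.2138, 0.2757]
tool_rot: [0.707, 0.708, -0.0, -0.0]
ft_force: [-0.1, 0.1, -0.0]
grip_width: 0.0003
```

Request:
drive_tool(plan=[[[0,0,-0.06,0,0,0],[0,0,0,0,0,0]]])

```text
time: 4.28
position: [0.6073, 0.2138, 0.2741]
tool_rot: [0.707, 0.708, -0.0, -0.0]
ft_force: [-1.3, 0.7, 1.0]
grip_width: 0.0003
```

Request:
drive_tool(plan=[[[0,0,-0.06,0,0,0],[0,0,0,0,0,0]]])

```text
time: 4.53
position: [0.6073, 0.2138, 0.2726]
tool_rot: [0.707, 0.708, -0.0, -0.0]
ft_force: [-0.6, 0.1, 0.1]
grip_width: 0.0004
```

Request:
drive_tool(plan=[[[0,0,-0.05,0,0,0],[0,0,0,0,0,0]]])

```text
time: 4.78
position: [0.6074, 0.2138, 0.2715]
tool_rot: [0.707, 0.708, 0.0, 0.0]
ft_force: [0.6, 0.2, 0.6]
grip_width: 0.0005
```

Request:
drive_tool(plan=[[[0,0,-0.05,0,0,0],[0,0,0,0,0,0]]])

```text
time: 5.03
position: [0.6074, 0.2138, 0.2703]
tool_rot: [0.707, 0.708, 0.0, 0.0]
ft_force: [0.3, 0.1, 1.5]
grip_width: 0.0001
```

Request:
drive_tool(plan=[[[0,0,-0.05,0,0,0],[0,0,0,0,0,0]]])

```text
time: 5.28
position: [0.6074, 0.2138, 0.2692]
tool_rot: [0.707, 0.708, 0.0, 0.0]
ft_force: [-1.0, 0.3, 2.4]
grip_width: 0.0004
```

Request:
drive_tool(plan=[[[0,0,-0.04,0,0,0],[0,0,0,0,0,0]]])

```text
time: 5.52
position: [0.6074, 0.2138, 0.2687]
tool_rot: [0.707, 0.708, 0.0, 0.0]
ft_force: [-0.8, -1.0, 5.6]
grip_width: 0.0007
```

Request:
drive_tool(plan=[[[0,0,0,0,0,0],[0,0,0,0,0,0]]])

```text
time: 5.78
position: [0.6074, 0.2138, 0.2687]
tool_rot: [0.707, 0.708, 0.0, 0.0]
ft_force: [-1.5, 0.3, 4.9]
grip_width: 0.0004
```

Run:
```python
from h import *
o=robot.get_obs();print(o["ft_force"],o["moment"],o["position"])
cv2.imwrite("pics/w2.png",camera("wrist")[:,:,::-1])
a=camera("top");b=camera("scene");cv2.imwrite("pics/t2.png",a[:,:,::-1])
```

```text
[-1.5093867   0.28348365  4.94390586] [-0.1082727   0.32441844  0.06175699] [0.60739108 0.21379854 0.26869607]
```

View pics/w2.png

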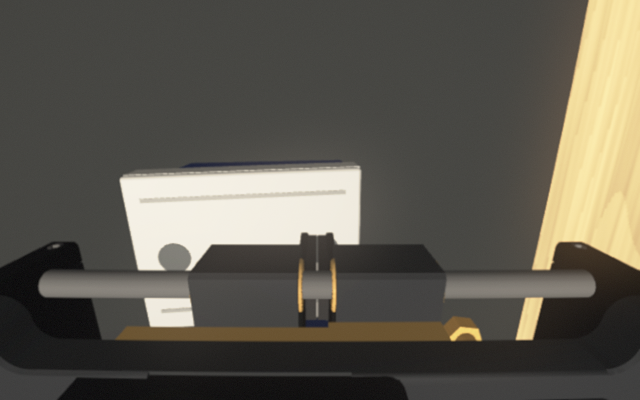

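```bash
cat >> h.py <<'E'
def wm(pos,quat):
    m=dict(camera_model("wrist"));T=np.eye(4);T[:3,:3]=R.from_quat(quat).as_matrix();T[:3,3]=pos
    m["world_to_cam"]=np.linalg.inv(T@m["tool_from_camera"]);return m
E
python3 - <<'E'
from h import *
q=[.7071,.7071,0,0]
m1=wm([.6072,.2145,.2926],q);m2=wm([.6074,.2138,.2687],q)
g1=cv2.imread("pics/w1.png",0);g2=cv2.imread("pics/w2.png",0)
for p1,p2 in [((165,188),(140,201)),((343,185),(345,192)),((152,168),(123,178)),((357,163),(359,168)),((193,239),(174,257))]:
    print(tri([m1,m2],[p1,p2]).round(4), "z.09:",onz(m1,*p1,.0895).round(4),onz(m2,*p2,.0895).round(4))
E
```

```text
[0.5296 0.2546 0.1192] z.09: [0.5142 0.2475 0.0895] [0.5118 0.2455 0.0895]
[0.6288 0.2371 0.0376] z.09: [0.6244 0.2496 0.0895] [0.6237 0.2507 0.0895]
[0.5265 0.266  0.1234] z.09: [0.5079 0.2601 0.0895] [0.5046 0.2584 0.0895]
[0.6411 0.2515 0.0202] z.09: [0.6325 0.2632 0.0895] [0.6307 0.2638 0.0895]
[0.5375 0.223  0.1116] z.09: [0.5278 0.2134 0.0895] [0.5261 0.2118 0.0895]
```

The wrist view shows the lid's left end enlarged and raised, with its edges no longer parallel. The force grew softly over about 3 mm and then stiffened, so this lid looks like the one that rocks. I'll lift off, check that it springs back, then straddle its centre with the fingers part open and press.

Request:
drive_tool(plan=[[[0,0,0.3,0,0,0],[0,0,0.66,0,0,0],[0,0,0,0,0,0],[0,0,0,0,0,0]]])

```text
time: 6.42
position: [0.6074, 0.2138, 0.2923]
tool_rot: [0.707, 0.708, 0.0, 0.0]
ft_force: [-0.2, -0.3, -0.4]
grip_width: 0.0003
```

Run:
```python
from h import *
o=robot.get_obs();print(o["ft_force"],o["position"])
w=camera("wrist");cv2.imwrite("pics/w3.png",w[:,:,::-1])
```

```text
[-0.21139152 -0.33133561 -0.39547653] [0.60736641 0.21376659 0.29226029]
```

View pics/w3.png

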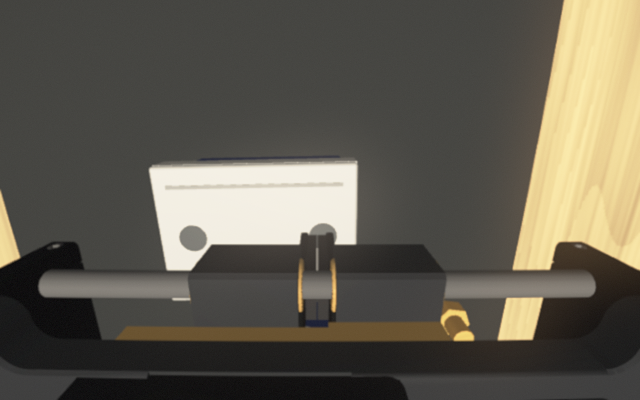

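Request:
drive_tool(plan=[[[-0.77,-0.05,0,0,0,0],[-0.77,-0.02,0,0,0,0],[0,0,0,0,0,0],[0,0,0,0,0,0],[0,0,0,0,0,0],[0,0,0,0,0,0]]], grip=0.25)

```text
time: 7.22
position: [0.5695, 0.212, 0.2919]
tool_rot: [0.707, 0.707, 0.0, 0.0]
ft_force: [1.0, -0.2, -0.9]
grip_width: 0.0525
```

After lift-off the lid is level again, with marks at (193,239) and (323,232) as before. It rocked and sprang back, so it is the loose one. Pressing now.

Request:
drive_tool(plan=[[[0,0,-0.25,0,0,0],[0,0,-0.25,0,0,0],[0,0,-0.2,0,0,0],[0,0,0,0,0,0],[0,0,0,0,0,0]]])

```text
time: 7.85
position: [0.569, 0.2121, 0.2745]
tool_rot: [0.707, 0.708, 0.0, 0.0]
ft_force: [0.1, 0.4, 0.3]
grip_width: 0.0655
```

Request:
drive_tool(plan=[[[0,0,-0.08,0,0,0],[0,0,-0.04,0,0,0],[0,0,0,0,0,0]]])

```text
time: 8.22
position: [0.5689, 0.212, 0.2719]
tool_rot: [0.707, 0.708, 0.0, 0.0]
ft_force: [-0.8, 0.1, 2.4]
grip_width: 0.0655
```

Request:
drive_tool(plan=[[[0,0,-0.04,0,0,0],[0,0,-0.04,0,0,0],[0,0,0,0,0,0]]])

```text
time: 8.6
position: [0.5689, 0.2121, 0.2702]
tool_rot: [0.707, 0.708, 0.0, 0.0]
ft_force: [-1.3, 0.2, 6.5]
grip_width: 0.0651
```

Request:
drive_tool(plan=[[[0,0,-0.04,0,0,0],[0,0,-0.04,0,0,0],[0,0,0,0,0,0]]])

```text
time: 8.98
position: [0.5689, 0.2121, 0.2683]
tool_rot: [0.707, 0.708, 0.0, 0.0]
ft_force: [-0.6, -0.3, 6.0]
grip_width: 0.0653
```

Going down at about 6–7 N, as the loose lid should.

Request:
drive_tool(plan=[[[0,0,-0.04,0,0,0],[0,0,-0.04,0,0,0],[0,0,0,0,0,0]]])

```text
time: 9.35
position: [0.5689, 0.2121, 0.2664]
tool_rot: [0.707, 0.708, 0.0, 0.0]
ft_force: [-1.8, -0.2, 6.5]
grip_width: 0.0652
```

Request:
drive_tool(plan=[[[0,0,-0.04,0,0,0],[0,0,-0.04,0,0,0],[0,0,0,0,0,0]]])

```text
time: 9.72
position: [0.5688, 0.2121, 0.2663]
tool_rot: [0.707, 0.708, 0.0, 0.0]
ft_force: [-3.8, -0.9, 17.1]
grip_width: 0.0652
```

Request:
drive_tool(plan=[[[0,0,-0.04,0,0,0],[0,0,0,0,0,0]]])

```text
time: 9.98
position: [0.5688, 0.2121, 0.2662]
tool_rot: [0.707, 0.708, 0.0, 0.0]
ft_force: [-4.8, -1.3, 21.8]
grip_width: 0.0653
```

Firm stop at a TCP height of 0.2663 m, about 6 mm below first contact. I'll hold there and check.

Request:
drive_tool(plan=[[[0,0,0,0,0,0],[0,0,0,0,0,0],[0,0,0,0,0,0],[0,0,0,0,0,0]]])

```text
time: 10.48
position: [0.5688, 0.2121, 0.2662]
tool_rot: [0.707, 0.708, 0.0, 0.0]
ft_force: [-6.1, -1.1, 22.4]
grip_width: 0.0653
```

Run:
```python
from h import *
o=robot.get_obs();print(o["ft_force"],o["moment"],o["position"],o["tool_rot"])
cv2.imwrite("pics/w4.png",camera("wrist")[:,:,::-1])
```

```text
[-6.14265234 -1.05135182 22.41863254] [-0.34798843  1.23816789 -0.01434223] [0.56880614 0.21207248 0.2662398 ] [7.06588504e-01 7.07624400e-01 4.53331440e-04 4.34618223e-04]
```

View pics/w4.png

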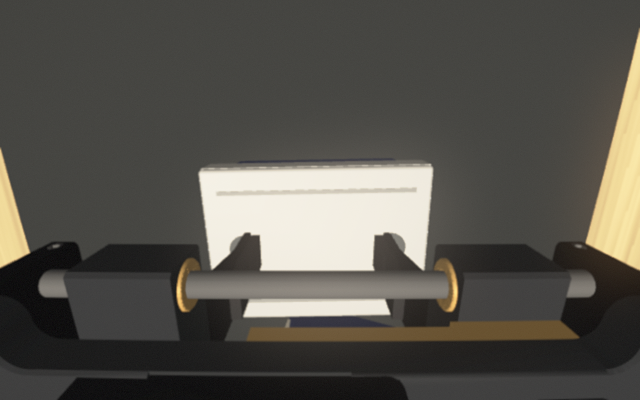

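The wrist picture shows both fingertips on the lid beside its marks, (238,240) and (397,240). The groove runs (217,193) to (415,190), the same slope as on the level lid before. It is home and level, so I'm handing in.

Run:
```python
from rig import robot
print(robot.hand_in())
o=robot.get_obs();print(o["time"],o["ft_force"],o["position"])
```

```text
the job is handed in; nothing more can be done
None
the job is handed in; nothing more can be done
```

I found the loose lid, pressed it home, and handed the job in at about 10.5 s with the fingertips still pressing on it. It is the lid furthest to the robot's left, centred near x = 0.569, y = 0.212. I can't match it to a letter A–D.

- **Finding it:** I pressed lightly on its far mark with closed fingertips, up to about 5 N. That end gave softly by about 3 mm, the wrist picture showed the other end rising, and it sprang back level when released. It was the first lid I tried, so I did not test the other three.
- **Pressing it home:** I set the fingers about 65 mm apart, one near each mark, and pressed. The lid went down at about 6–7 N and stopped firmly about 6 mm below first contact.
- **Last checks:** The final hold was about 22 N downward, with both fingers on the lid and the lid looking level in the wrist picture. I could not read the lid joints, so the depth comes from the tool height and the level from the picture.
- **Sideways force:** There was also a steady sideways force of about 6 N, probably friction at the fingertips.
- **Fittings and jar:** I kept the arm clear of them but took no final overhead picture to confirm they had not moved.

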